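# Fit the sample carousel on the keyed sampler drive

### The job

Fit the sample carousel on the sampler drive: turn it until the flat in its bore matches the flat on the spindle, so that it drops fully home and sits level on the drive's shoulder, then let go of it. The black pointer ridge on the deck marks the side of the flat in the bore; the braked spindle has stopped with its flat up to about 45 degrees to either side of the front of the drive, so feel for the place gently instead of forcing it, and leave the other things on the bench as they are.

Things in the scene. Friction and masses are not known exactly. Their poses are not given: they have to be found in the camera images.
- carousel_grip (a point): Middle of the handle of the loose, upright carousel (grey plastic, 0.35 to 0.55 kg, deck 130 mm across with eight vial places). The handle is an upright aluminium bar 46 mm long (carousel x), 12 mm thick (its y), 46 mm high. This point is 60 mm above the carousel's underside, 26 mm above the deck's top face, 20 mm below the handle's top; z is up.
- carousel: The whole carousel; origin on its axis, at the underside. From below a blind D-shaped bore runs up the axis: 32.5 mm across, 26 mm deep, 2 mm lead-in, with its flat 10.5 mm from the axis on the carousel's -x side. A short black pointer ridge at the deck's rim marks that -x side from above. Hub 60 mm across.
- drive_seat (a point): Fixed drive: axis point on the top face of the aluminium shoulder (72 mm across), 56 mm above the bench. Axes as the drive's: z up, -x out of the front. Fully home, the carousel's hub rests on this shoulder and carousel_grip is 60 mm above this point. With flats unmatched the carousel stops on top of the spindle, more than 18 mm higher.
- spindle_foot (a point): Foot of the steel D spindle, same place and axes as drive_seat: 30 mm diameter, 24 mm high (top 3 mm tapered), one flat 9 mm from the axis. It is braked and does not turn. Its flat faces the drive's -x to within 0.75 rad either way; this exact angle is not measured and does not show in these axes. Flats matched to about 0.12 rad let the carousel slide down.
- drive: Sampler drive, fixed: white housing 144 x 144 mm, 50 mm high, with shoulder and spindle on top; its front (dark display, two buttons) faces its -x. Origin under its middle, on the bench.
- tip_box: A bystander, to be left alone: a pipette-tip box with a clear lid, 86 x 118 x 77 mm; the point is on its underside.
- beaker: A bystander, to be left alone: a small glass beaker, 53 mm wide, 68 mm tall; the point is on its underside.
- spatula: A bystander, to be left alone: a thin steel spatula with a wooden grip, 198 mm long, 10 mm high, lying on the bench between carousel and drive, pointing away from the robot; the point is on its underside.
- crucible: A bystander, to be left alone: a white porcelain crucible, 43 mm wide, 34 mm tall; the point is on its underside.
- weigh_boat: A bystander, to be left alone: a white square weighing dish, 69 x 69 x 16 mm; the point is on its underside.
- mouse: A bystander, to be left alone: a black computer mouse, 142 x 59 x 40 mm; the point is on its underside.
Mind the look-alikes: they are no part of the job. Of the things shaped like the carousel, the grey one is meant.

How it is judged:
At the end, for the whole second after the job is handed in: The carousel sits on the drive, fully home on the shoulder (its handle point 60 mm above drive_seat, within 3.5 mm), centred within 6 mm, level within 0.06 rad, released and at rest (horizontal distance between carousel_grip and drive_seat below 0.006 m and z of carousel_grip in the frame of drive_seat between 0.056 and 0.0635 m and angle between carousel_grip's own z axis and vertical below 0.06 rad and linear speed of carousel below 0.02 m/s); the robot touches nothing.
It fails at once if the carousel is forced onto or dropped on the drive (more than 90 N) (contact force between carousel and drive above 90 N).
It fails at once if a bystander is pushed more than 30 mm away from its place (distance of any of tip_box, beaker, spatula, crucible, weigh_boat, mouse from where it was at the start of the episode above 0.03 m).
It also fails if it takes over 51 s, if anything falls off the work surface, if the arm or the gripper's body presses on something with over 40 N, if the wrist force passes 120 N, or if a joint passes its speed limit or range.

### The arm

A 7-joint arm with a two-finger parallel gripper is mounted at the origin on a cart in front of the work surface, level with it; the furniture and walls round the work are solid. World frame = base frame: x ahead of the robot, y to its left, z up, the work surface at z = 0. Lengths are in m, angles in rad, forces in N, time in s.
With the tool pointing down it reaches from about 0.425 to 0.875 m from the base axis. Payload 9.9 kg.
Tool frame: the origin (TCP) lies at the very end of the fingers, on their centre line; the grasp point (between the pads) lies 19 mm behind it; z points along the fingers, y is the direction in which the jaws open and shut (so a half turn about z gives the same grasp; the last joint's range is limited). The gripper opens to 85 mm and grips with 20 to 120 N. Pads are 22 mm wide; open, the fingers measure 114 mm over their backs; the gripper's body (76 mm by 85 mm) begins 54 mm behind the grasp point. The pads swing forward as they close: fully open they stand 13 mm farther back than shut.
Start: joints at [-1.26, 0.576, 0.025, 1.437, -0.015, 1.129, -0.057], TCP at [0.26, 0.623, 0.231] pointing down, gripper open.
Joint ranges: [-2.76, 2.76], [-0.34, 2.15], [-1.52, 1.57], [0.19, 2.46], [-1.09, 4.23], [0.17, 1.99], [-2.82, 2.82]. Speed limits (rad/s): [2.22, 2.22, 3.01, 3.01, 3.14, 3.14, 3.14].

### API

Orientations are given as a unit quaternion [x, y, z, w].
In Python, from rig import r gives the robot as it stands.
- The arm moves only by the shell command python3 -m crank 'ROWS' [FORCE]. ROWS is JSON, a list of rows, each a list of 7 numbers: the opening in per cent of the stroke, from 0 (shut) to 100 (fully open), then the shift along the tool's x, y, z in units of 25 mm (1.0 is 25 mm), then the turn, a rotation vector about the tool's x, y, z in units of 5 degrees (1.0 is 5 degrees). A call has 1 to 5 rows; each row shifts and turns the commanded pose from where the row before left it, along the tool's axes as they then stand; what a row does not reach is not made up. A row lasts 1/12 s, in which the tool goes at most 41.7 mm and 7.16 degrees, less where a joint would pass 70% of its speed; a pose out of reach is approached as far as the arm can. A call with a number of a shift or a turn outside -1 to 1 is refused whole. A call with a gripper value outside its range is refused whole. The fingers move at their own pace and stop on an object; FORCE is the grip in N (left out, the last holds). Time passes only in rows, so rows that do not move let the fingers close. It gives the time, the measured TCP pose, the force and the opening at its end, in the units of the state.
- r.observe(): the state, without advancing time (a new reading comes with each control period).
- r.capture(name): name is "scene" or "top"; returns a dict with "color" (480x640x3 uint8, blue, green, red), "intrinsics" (3x3 intrinsics, pixels), "k1" (the pictures are not rectified: a ray, as slopes to the right and down, at radius r is drawn at 1 + k1 r^2 times it, then the intrinsics apply), "T" (4x4, takes a point from camera to world coordinates). Camera axes: x right, y up, looking along -z (the intrinsics and any distortion apply to the point x, -y, -z); pixel columns grow to the right and rows downward; lengths in m; the calibration is good to about 2 mm. A picture is of the moment at which its call begins. There is no depth.
- r.finish_job(): hands the job in, once; it reports no verdict.
The state is a dict: "time": time; "qpos": joint angles; "joint_vel": joint speeds; "joint_torque": joint torques, N m; "ee_pos": TCP position; "ee_rot": TCP orientation; "force": force on the tool from outside, world axes, zero at the start; "torque": the same for the moment, N m; "gripper_width": opening from 0.0 (shut) to 1.0 (fully open).
Only numpy, scipy, OpenCV 4.12 (cv2) and the standard library are available. Lean on these libraries where they do the work, as an engineer would, in place of code of your own. Each camera call takes 0.05 s, during which the arm holds its last target. There are 200 camera calls.

## Working session

There is one attempt and no reset: what is moved stays moved. The work goes in short steps, Python scripts to look and compute and a shell command to move; the robot and the scene stay as the last step left them, time stands still between calls to the robot, and variables do not carry over. Pictures are saved under pics/ and viewed, about 8 in all and at most 12, crops included, and the job is handed in when it is done.

```bash
mkdir -p pics; ls; python3 - <<'E'
from rig import r
import cv2
o=r.observe();print({k:o[k] for k in('time','ee_pos','ee_rot','force','gripper_width')})
for n in('scene','top'):
    c=r.capture(n);cv2.imwrite(f'pics/{n}0.png',c['color']);print(n,c['intrinsics'],c['k1'],c['T'])
E
```

```text
pics
{'time': 0.0, 'ee_pos': array([0.2594068 , 0.62266547, 0.23039804]), 'ee_rot': array([ 1.96074995e-01,  9.80588524e-01, -8.50727292e-04, -1.41155204e-04]), 'force': array([-0.33498271, -0.42069329,  0.96277854]), 'gripper_width': 1.0004586429139044}
scene [[504.03863442   0.         313.70673236]
 [  0.         504.03863442 238.10792833]
 [  0.           0.           1.        ]] -0.019762313977652598 [[ 0.62649613  0.29039703 -0.72330641 -0.58290967]
 [-0.77931608  0.2488666  -0.57509291 -0.9602829 ]
 [ 0.01300154  0.9239778   0.38222504  0.67946485]
 [ 0.          0.          0.          1.        ]]
top [[537.46728556   0.         312.16104156]
 [  0.         537.46728556 249.90561023]
 [  0.           0.           1.        ]] 0.008506930682899991 [[-0.01511973  0.99027843 -0.13827518  0.34996483]
 [-0.99973206 -0.01739627 -0.01527006 -0.0770681 ]
 [-0.01752708  0.13800725  0.99027612  1.46044904]
 [ 0.          0.          0.          1.        ]]
```

View pics/top0.png

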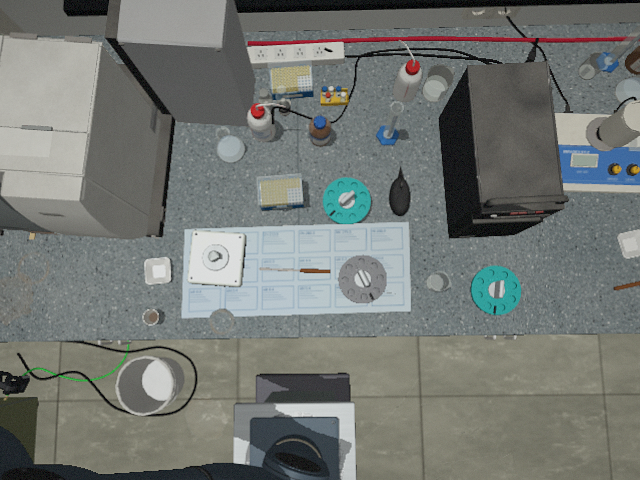

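View pics/scene0.png

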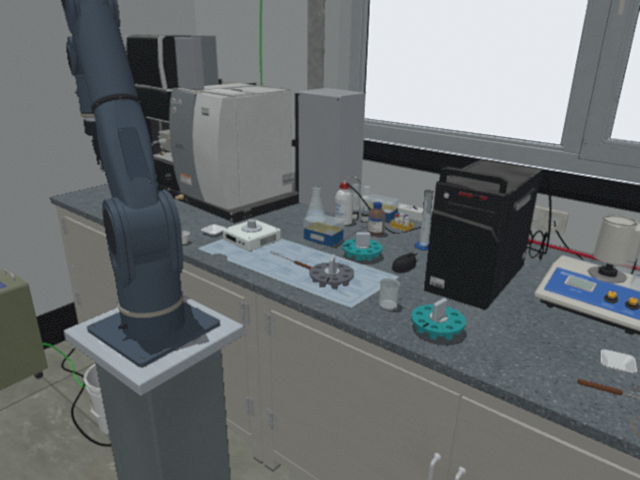

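The top view shows the drive at about (216,258), the grey carousel at (362,280) with its pointer toward the lower right, and the spatula between them at (300,270). The teal carousels are the look-alikes. Next I'll look at an enlarged crop.

```bash
cat > h.py <<'E'
import numpy as np, cv2
from rig import r
def ray(c,u,v):
    K=c['intrinsics'];d=np.array([(u-K[0,2])/K[0,0],(v-K[1,2])/K[1,1]]);s=d.copy()
    for _ in range(10): s=d/(1+c['k1']*(s@s))
    T=c['T'];return T[:3,3],T[:3,:3]@np.array([s[0],-s[1],-1])
def at(c,u,v,z):
    o,d=ray(c,u,v);return o+d*(z-o[2])/d[2]
def proj(c,p):
    T=c['T'];q=T[:3,:3].T@(np.asarray(p)-T[:3,3]);s=np.array([q[0],-q[1]])/-q[2];s=s*(1+c['k1']*(s@s));K=c['intrinsics']
    return K[0,0]*s[0]+K[0,2],K[1,1]*s[1]+K[1,2]
def crop(c,u0,v0,w,h,s):
    return cv2.resize(c['color'][v0:v0+h,u0:u0+w],None,fx=s,fy=s,interpolation=cv2.INTER_CUBIC)
E
python3 - <<'E'
from h import *
c=r.capture('top')
cv2.imwrite('pics/a.png',np.hstack([crop(c,184,226,64,64,6),crop(c,330,248,64,64,6)]))
E
```

```text
(no output)
```

View pics/a.png

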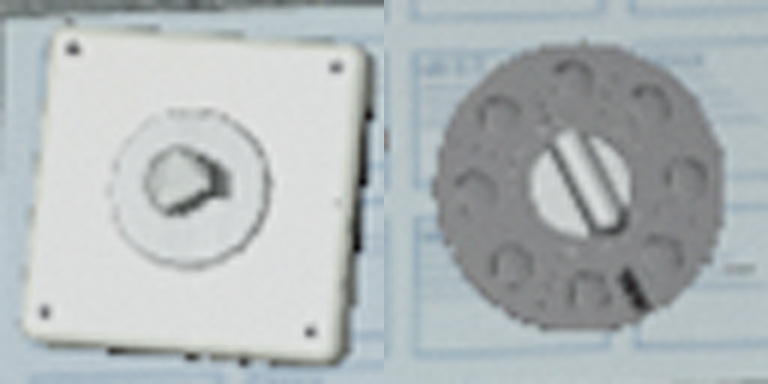

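In the crop, the drive's screws are at (73,48), (336,67), (44,312) and (310,331), and the spindle is near (180,180). The carousel's handle runs from (568,135) to (608,230), with the pointer at (634,292).

```bash
python3 - <<'E'
from h import *
c=r.capture('top');s=r.capture('scene')
P=lambda x,y:(x/6+184-.4,y/6+226-.4)
Q=lambda x,y:((x-384)/6+330-.4,y/6+248-.4)
sc=[at(c,*P(*p),.05) for p in((73,48),(336,67),(44,312),(310,331))]
m=np.mean(sc,0);print('drive',m,[np.linalg.norm(a-m) for a in sc])
x=(sc[0]+sc[1]-sc[2]-sc[3]);print('yaw if front is image-down',np.arctan2(x[1],x[0]))
print('shoulder',at(c,*P(191,189),.056),'spindle',at(c,*P(180,181),.078))
# deck disc fit: extremes 436..726, 42..330
d=at(c,*Q(581,187),.034);print('deck',d)
for p in((436,187),(726,187),(581,42),(581,330)):print(np.linalg.norm(at(c,*Q(*p),.034)-d))
p=at(c,*Q(634,292),.036);print('ptr',p,np.linalg.norm((p-d)[:2]),'-x dir',np.arctan2(*(p-d)[1::-1]))
a,b=at(c,*Q(571,138),.08),at(c,*Q(612,224),.08);print('handle',(a+b)/2,np.linalg.norm(a-b),np.arctan2(*(b-a)[1::-1]))
for n,w in(('spat',[(262,268,.003),(330,271,.008)]),('tip',[(258,182,.077),(303,205,.077)])):
    print(n,[at(c,*q[:2],q[2]) for q in w])
u,v=proj(s,[*m[:2],.05]);print(u,v)
u=int(u);v=int(v)
cv2.imwrite('pics/b.png',np.hstack([crop(c,203,243,24,24,16),crop(s,u-32,v-32,64,64,6)]))
E
```

```text
drive [0.5322673  0.20170039 0.05      ] [np.float64(0.08323559382533204), np.float64(0.08348037737655861), np.float64(0.08359624368139464), np.float64(0.08311487299346257)]
yaw if front is image-down -0.0936556526080963
shoulder [0.53137524 0.20038563 0.056     ] spindle [0.53211289 0.20085517 0.078     ]
deck [ 0.46942511 -0.18740292  0.034     ]
0.06412723918925575
0.06401256676227343
0.06472041363446773
0.06303780014209112
ptr [ 0.42260849 -0.20921659  0.036     ] 0.05164912393792155 -x dir -2.7055634025990303
handle [ 0.46811044 -0.18839096  0.08      ] 0.04069374324397571 -2.724689179379802
spat [array([0.5060125 , 0.08308977, 0.003     ]), array([ 0.49416092, -0.10218495,  0.008     ])]
tip [array([0.72733569, 0.08504907, 0.077     ]), array([ 0.6628177 , -0.03344024,  0.077     ])]
250.53106004364184 228.8815334731588
```

View pics/b.png

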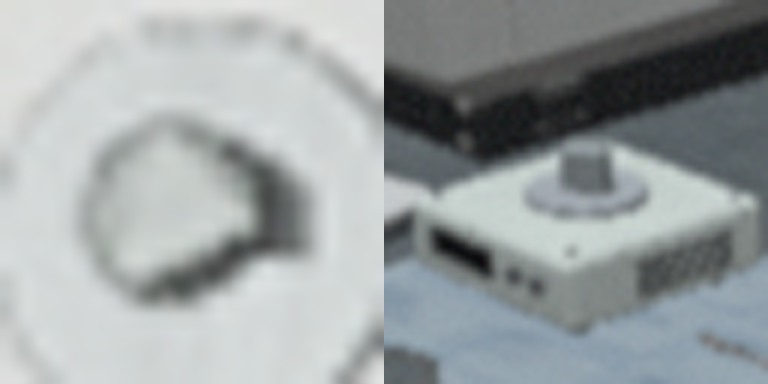

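The display and buttons are at (430–540, 230–290) in the right half, on the robot-facing side, so the drive's front is -x as assumed. In the left half, the spindle's flat edge runs from (147,288) to (250,238). That puts its normal at a world angle of about -2.64, and the carousel's pointer direction is about -2.72, so they already nearly match. I'll move above the carousel now.

```bash
for i in 1 2 3; do python3 -m crank '[[50,-0.96,-0.745,0,0,0,0],[50,-0.96,-0.745,0,0,0,0],[50,-0.96,-0.745,0,0,0,0],[50,-0.96,-0.745,0,0,0,0],[50,-0.96,-0.745,0,0,0,0]]' 30 | tail -3; done
python3 -m crank '[[50,-0.96,-0.745,0,0,0,0]]'
```

```text
ee_rot: [0.196, 0.981, -0.0, 0.0]
force: [0.7, -0.0, -0.2]
gripper_width: 0.499
ee_rot: [0.196, 0.981, 0.0, 0.0]
force: [0.9, 1.1, 0.8]
gripper_width: 0.499
ee_rot: [0.196, 0.981, 0.0, 0.0]
force: [-0.0, 0.0, 0.5]
gripper_width: 0.501
time: 1.58
ee_pos: [0.5, 0.1989, 0.2314]
ee_rot: [0.196, 0.981, 0.0, 0.0]
force: [0.0, -0.0, 0.3]
gripper_width: 0.497
```

```bash
for i in 1 2 3; do python3 -m crank '[[50,-0.32,-0.985,0,0,0,0],[50,-0.32,-0.985,0,0,0,0],[50,-0.32,-0.985,0,0,0,0],[50,-0.32,-0.985,0,0,0,0],[50,-0.32,-0.985,0,0,0,0]]' >/dev/null; done
for i in 1 2 3 4 5; do python3 -m crank '[[50,0,0,0,0,0,1],[50,0,0,0,0,0,1],[50,0,0,0,0,0,1],[50,0,0,0,0,0,1],[50,0,0,0,0,0,1]]' > o; done;cat o; python3 -m crank '[[50,0,0,0,0,0,0.8],[50,0,0,0,0,0,0.8],[50,0,0,0,0,0,0]]'
python3 -c "
from h import *
from scipy.spatial.transform import Rotation as R
o=r.observe();M=R.from_quat(o['ee_rot']).as_matrix();print(o['ee_pos'],M,o['qpos'])
print('shift units',M.T@(np.array([.469,-.188,.041])-o['ee_pos'])/.025,'y angle',np.degrees(np.arctan2(M[1,1],M[0,1])))"
```

```text
time: 4.92
ee_pos: [0.4682, -0.1867, 0.2314]
ee_rot: [0.961, 0.277, 0.0, -0.0]
force: [0.1, -0.2, -0.1]
gripper_width: 0.496
time: 5.17
ee_pos: [0.4682, -0.1866, 0.2312]
ee_rot: [0.978, 0.21, -0.0, 0.0]
force: [0.5, -0.5, 0.2]
gripper_width: 0.497
[ 0.46821693 -0.18658953  0.23120446] [[ 9.12022836e-01  4.10139361e-01 -2.24230815e-04]
 [ 4.10139361e-01 -9.12022863e-01 -4.82035304e-05]
 [-2.24273795e-04 -4.80031628e-05 -9.99999974e-01]] [-0.28534227  0.42947994  0.8344915   1.8982273  -0.38045675  0.97994571
 -0.427295  ]
shift units [7.13391239e-03 6.46671241e-02 7.60817409e+00] y angle -65.78641041115229
```

```bash
python3 -m crank '[[50,0,0.06,0.9,0,0,0],[50,0,0,0.9,0,0,0],[50,0,0,0.9,0,0,0],[50,0,0,0.9,0,0,0],[50,0,0,0.9,0,0,0]]' >/dev/null
python3 -m crank '[[50,0,0,0.9,0,0,0],[50,0,0,0.9,0,0,0],[50,0,0,0.65,0,0,0],[50,0,0,0.4,0,0,0],[50,0,0,0.2,0,0,0]]'
python3 -m crank '[[0,0,0,0,0,0,0],[0,0,0,0,0,0,0],[0,0,0,0,0,0,0],[0,0,0,0,0,0,0],[0,0,0,0,0,0,0]]' 40
python3 -m crank '[[0,0,0,0,0,0,0],[0,0,0,0,0,0,0]]' 60
python3 - <<'E'
from h import *
c=r.capture('top');cv2.imwrite('pics/c.png',np.hstack([crop(c,318,236,90,90,5)]))
E
```

```text
time: 6.0
ee_pos: [0.4684, -0.188, 0.0415]
ee_rot: [0.977, 0.212, -0.001, -0.0]
force: [-0.4, 0.5, -0.4]
gripper_width: 0.498
time: 6.42
ee_pos: [0.4693, -0.1884, 0.0434]
ee_rot: [0.977, 0.211, 0.001, 0.0]
force: [-0.9, 0.5, 6.2]
gripper_width: 0.137
time: 6.58
ee_pos: [0.4693, -0.1884, 0.0434]
ee_rot: [0.977, 0.211, 0.001, 0.0]
force: [-0.9, 0.3, 6.7]
gripper_width: 0.133
```

View pics/c.png

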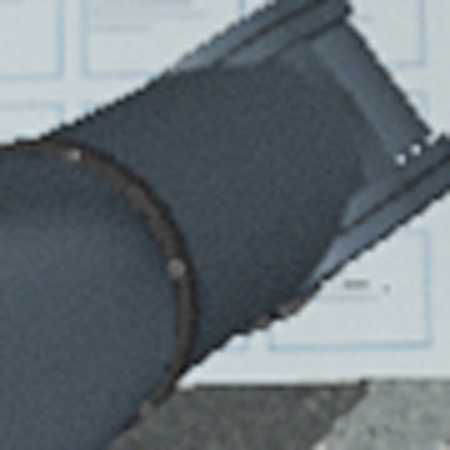

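The picture only shows the wrist covering the carousel. The 0.133 opening (about 11.3 mm) agrees with gripping the 12 mm handle. Next I'll lift it.

```bash
python3 -m crank '[[0,0,0,-0.3,0,0,0],[0,0,0,-0.6,0,0,0],[0,0,0,-0.9,0,0,0],[0,0,0,-0.9,0,0,0],[0,0,0,-0.9,0,0,0]]' 80
python3 -m crank '[[0,0,0,-0.9,0,0,0],[0,0,0,-0.5,0,0,0],[0,0,0,0,0,0,0],[0,0,0,0,0,0,0]]'
for i in 1 2; do python3 -m crank '[[0,0.434,-0.659,0,0,0,0],[0,0.434,-0.659,0,0,0,0],[0,0.434,-0.659,0,0,0,0],[0,0.434,-0.659,0,0,0,0],[0,0.434,-0.659,0,0,0,0]]' ; done
```

```text
time: 7.05
ee_pos: [0.468, -0.1878, 0.1336]
ee_rot: [0.977, 0.211, -0.001, -0.0]
force: [-0.2, 0.3, -4.6]
gripper_width: 0.13
time: 7.38
ee_pos: [0.4688, -0.1877, 0.1678]
ee_rot: [0.977, 0.211, 0.0, -0.0]
force: [0.3, 0.1, -4.5]
gripper_width: 0.131
time: 7.8
ee_pos: [0.4832, -0.0895, 0.1662]
ee_rot: [0.977, 0.211, -0.001, -0.0]
force: [-0.3, 0.1, -4.9]
gripper_width: 0.129
time: 8.22
ee_pos: [0.4986, 0.0078, 0.1662]
ee_rot: [0.977, 0.211, -0.001, -0.0]
force: [1.2, 0.1, -4.3]
gripper_width: 0.13
```

```bash
for i in 1 2; do python3 -m crank '[[0,0.434,-0.659,0,0,0,0],[0,0.434,-0.659,0,0,0,0],[0,0.434,-0.659,0,0,0,0],[0,0.434,-0.659,0,0,0,0],[0,0.434,-0.659,0,0,0,0]]' >o; done
python3 -m crank '[[0,0,0,0,0,0,-0.86],[0,0,0,0,0,0,0],[0,0,0,0,0,0,0]]'
cat > st.py <<'E'
from h import *
from scipy.spatial.transform import Rotation as R
import sys
o=r.observe();M=R.from_quat(o['ee_rot']).as_matrix();t=np.array([.532,.201,.0994])
print(o['ee_pos'],'shift to home',M.T@(t-o['ee_pos'])/.025,'-x dir',np.arctan2(-M[1,0],-M[0,0]),'tilt',M[:2,2],'F',o['force'],'T',o['torque'])
E
python3 st.py; python3 - <<'E'
from h import *
c=r.capture('top');s=r.capture('scene')
cv2.imwrite('pics/d.png',np.hstack([crop(c,170,210,90,90,4),crop(s,205,170,90,90,4)]))
E
```

```text
time: 9.3
ee_pos: [0.5296, 0.2009, 0.1664]
ee_rot: [0.969, 0.247, -0.001, 0.0]
force: [0.6, -0.1, -4.7]
gripper_width: 0.129
[0.52957098 0.20089767 0.16635391] shift to home [0.09374273 0.04278498 2.67793959] -x dir -2.6429990562678114 tilt [-0.00210178 -0.00117906] F [ 0.63895924 -0.12621565 -4.69075521] T [-0.04827628  0.03180684  0.00557794]
```

View pics/d.png

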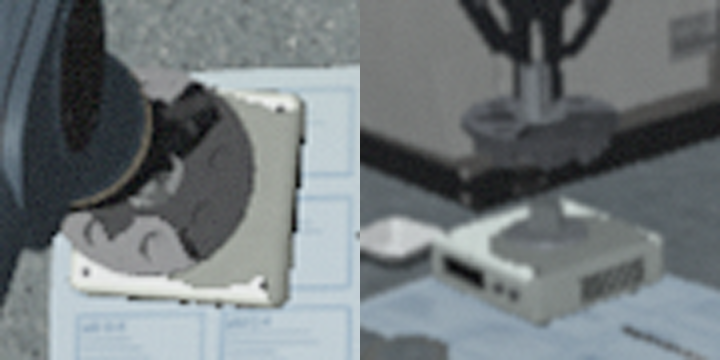

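The left half shows the deck's right edge at about (252,160) and its lower edge near y=277, with the carousel held over the drive. The right half shows it hanging level above the spindle. I'll check that edge against the expected circle and move down gently.

```bash
python3 - <<'E'
from h import *
c=r.capture('top')
for z in(.157,.150):
  P=np.array([proj(c,[.5296+.065*np.cos(a),.2009+.065*np.sin(a),z]) for a in np.linspace(0,6.28,200)])
  P=(P+.4-[170,210])*4;print(P.min(0),P.max(0))
E
python3 -m crank '[[0,0.09,0.04,0.4,0,0,0],[0,0,0,0.4,0,0,0],[0,0,0,0.3,0,0,0],[0,0,0,0,0,0,0],[0,0,0,0,0,0,0]]'; python3 st.py
```

```text
[44.65062207 68.10117038] [255.92486804 278.04920031]
[47.59639535 70.14015279] [257.76804497 279.01083612]
time: 9.87
ee_pos: [0.5324, 0.2014, 0.1392]
ee_rot: [0.969, 0.247, -0.001, 0.0]
force: [-0.1, -0.4, -4.5]
gripper_width: 0.129
[0.53237998 0.20142609 0.13918615] shift to home [-0.01871985  0.00769472  1.5914813 ] -x dir -2.6415277389976284 tilt [-0.00154648 -0.00082653] F [-0.12619511 -0.41065798 -4.49741469] T [-0.02958704  0.06590383  0.03275998]
```

```bash
python3 -m crank '[[0,0,0,0.2,0,0,0],[0,0,0,0.2,0,0,0],[0,0,0,0.12,0,0,0],[0,0,0,0.06,0,0,0],[0,0,0,0.06,0,0,0]]'; for i in 1 2 3; do python3 -m crank '[[0,0,0,0.06,0,0,0],[0,0,0,0.06,0,0,0],[0,0,0,0,0,0,0]]'|egrep 'pos|force' ; done; python3 st.py
```

```text
time: 10.28
ee_pos: [0.5328, 0.2018, 0.1238]
ee_rot: [0.969, 0.248, -0.0, 0.0]
force: [0.1, -0.3, -4.4]
gripper_width: 0.132
ee_pos: [0.5327, 0.2017, 0.1209]
force: [-0.1, 0.1, -5.5]
ee_pos: [0.5321, 0.2012, 0.1176]
force: [-2.2, -1.0, -5.4]
ee_pos: [0.532, 0.2013, 0.1144]
force: [-2.9, -3.0, -4.5]
[0.53195622 0.20129172 0.11442203] shift to home [-0.00286212  0.01122574  0.60088524] -x dir -2.6412849398860647 tilt [-0.00186777 -0.00074241] F [-2.88987238 -3.01428275 -4.50317239] T [-0.70928934  1.03431671 -0.06613422]
```

It has dropped below the spindle top, so the flats match. I'll keep going down, easing sideways with the light force.

```bash
for i in 1 2 ; do python3 -m crank '[[0,-0.02,0.01,0.06,0,0,0],[0,-0.02,0,0.06,0,0,0],[0,0,0,0,0,0,0]]'|egrep 'pos|force' ; done;  for i in 1 2 ; do python3 -m crank '[[0,0,0,0.06,0,0,0],[0,0,0,0.06,0,0,0],[0,0,0,0,0,0,0]]'|egrep 'pos|force' ; done;python3 st.py
```

```text
ee_pos: [0.5319, 0.2009, 0.1117]
force: [-3.5, -2.8, -6.5]
ee_pos: [0.5317, 0.2006, 0.1089]
force: [-1.6, -0.8, -5.2]
ee_pos: [0.5317, 0.2005, 0.1059]
force: [-0.8, -0.8, -5.1]
ee_pos: [0.5316, 0.2005, 0.1028]
force: [0.2, 0.6, -4.3]
[0.53156564 0.20053992 0.10284553] shift to home [ 0.02402279 -0.00781216  0.13783015] -x dir -2.6408452512733884 tilt [0.00037345 0.00012455] F [ 0.2304524   0.57336009 -4.33141438] T [-0.05616827  0.07245518 -0.02764492]
```

```bash
for i in 1 2 3; do python3 -m crank '[[0,0,0,0.04,0,0,0],[0,0,0,0.03,0,0,0],[0,0,0,0,0,0,0]]'|egrep 'pos|force' ; done;python3 st.py
```

```text
ee_pos: [0.5315, 0.2004, 0.1012]
force: [0.4, -0.0, -4.5]
ee_pos: [0.5314, 0.2003, 0.0995]
force: [0.3, 0.1, -4.6]
ee_pos: [0.5314, 0.2003, 0.0994]
force: [-7.7, -0.8, 17.2]
[0.53143031 0.20034667 0.09939979] shift to home [ 3.25305641e-02 -1.19988898e-02  4.47096603e-05] -x dir -2.641285586768924 tilt [0.00045216 0.00163562] F [-7.73019466 -0.75137313 17.16144818] T [-0.22144464  1.50633046  0.02098974]
```

It rests on the shoulder with the TCP at 0.0994, exactly the predicted height. I'll relieve the press, release and retreat.

```bash
python3 -m crank '[[0,0,0,-0.05,0,0,0],[15,0,0,0,0,0,0],[25,0,0,0,0,0,0],[45,0,0,0,0,0,0],[45,0,0,0,0,0,0]]'; python3 -m crank '[[45,0,0,0,0,0,0],[45,0,0,-0.2,0,0,0],[45,0,0,-0.5,0,0,0],[45,0,0,-0.9,0,0,0],[45,0,0,-0.9,0,0,0]]'; for i in 1 2; do python3 -m crank '[[45,-0.5,0,-0.6,0,0,0],[45,-0.8,0,-0.6,0,0,0],[45,-0.9,0.6,-0.3,0,0,0],[45,-0.9,0.6,0,0,0,0],[45,-0.9,0.6,0,0,0,0]]'; done
python3 - <<'E'
from h import *
c=r.capture('top');s=r.capture('scene')
cv2.imwrite('pics/e.png',np.hstack([crop(c,170,210,90,90,4),crop(s,205,170,90,90,4)]))
cv2.imwrite('pics/f.png',c['color'])
E
```

```text
time: 13.2
ee_pos: [0.5316, 0.2004, 0.099]
ee_rot: [0.969, 0.248, 0.0, 0.0]
force: [0.1, 0.2, -0.2]
gripper_width: 0.449
time: 13.62
ee_pos: [0.531, 0.2, 0.1621]
ee_rot: [0.969, 0.247, -0.001, 0.0]
force: [0.5, 0.4, 1.2]
gripper_width: 0.447
time: 14.03
ee_pos: [0.4648, 0.1121, 0.1998]
ee_rot: [0.969, 0.248, 0.001, -0.0]
force: [-0.0, -1.0, -1.0]
gripper_width: 0.452
time: 14.45
ee_pos: [0.3987, 0.0245, 0.2372]
ee_rot: [0.969, 0.248, 0.001, -0.0]
force: [0.1, -1.4, -0.3]
gripper_width: 0.453
```

View pics/e.png

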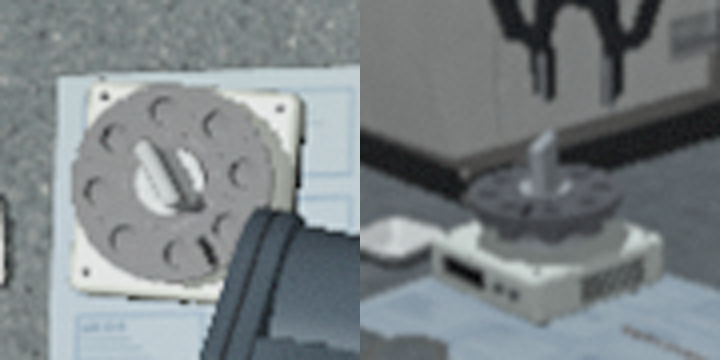

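The carousel sits level and low on the drive in both halves, with deck edges at about x 72–275 and y 83–284 in the left half. The gripper is clear of it. I'll do one numeric check and hand in.

```bash
python3 - <<'E'
from h import *
c=r.capture('top')
print('deck centre',at(c,173.5/4+170-.4,183.5/4+210-.4,.09))
o=r.observe();print(o['time'],abs(o['joint_vel']).max(),o['force'])
r.finish_job()
E
```

```text
deck centre [0.53131845 0.20006661 0.09      ]
14.6 0.04107856087803057 [1.49983459 0.95095076 0.1732343 ]
the job is handed in; nothing more can be done
```

I fitted the grey carousel on the sampler drive and let go of it, and handed the job in at 14.6 s of the 51 s allowed. The hand-in gives no verdict, so the result rests on my own checks below.

- **Fit:** I turned the carousel about 4° to match the flat I could see on the spindle. It slid down on the first try, so I did not need to search for the angle.
- **Forces:** Sideways force stayed at about 4–5 N during the slide. The press on the shoulder was about 22 N on the wrist reading, against the 90 N limit.
- **Height:** At contact the tool stood at 0.0994 m, exactly the predicted fully-home height.
- **Centring:** The last top picture puts the deck centre at (0.531, 0.200), within about 2 mm of my estimates of the drive axis.
- **Level and clear:** The last pictures show the carousel level and the gripper away from it.
- **Bystanders:** I kept the path well above them, and no contact showed in the force readings while carrying or retreating. I did not measure their positions again at the end.
- **Disagreement:** Before lowering, the deck's edge in the picture was about 2 mm off the expected circle, roughly the camera's accuracy. The light sideways force during the slide corrected it.

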